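# Refill the edging strip magazine

## Task

Refill the edging machine's strip magazine: open it by sliding the stop block back along its bar, then take every strip off the loading shelf, sliding each one out over the shelf's open edge to get hold of it because the strips are too thin to pick up lying flat, and lay them flat on one another in the magazine's chute. Once all are in, shut the magazine by sliding the stop block forward until the sprung ball clicks into the slot in its roof, so that the strips sit home between its face and the rear fence. Leave the bottle, jar, screwdriver and coil where they are.

Things in the scene. Friction and masses are not known exactly. Their poses are not given: they have to be found in the camera images.
- shelf: Grey loading shelf on a white plinth, fixed. Flat top 268 mm (x) by 250 mm (y) at z = 80 mm; origin on the bench under the middle of the top. A rim stands 8 mm above the top along its -x, +x and +y sides; the side at its own y = -125 mm is the open, rimless edge, facing the magazine. The top sheet is 10 mm thick, with free space below for 80 mm in from the open edge
- open_edge (a point): Middle of the shelf's open edge, on its top surface; axes as the shelf's (-y points out over the edge, x along it)
- strip0: Rigid dark wood-effect laminate edging strip, 43 mm (x) by 170 mm (y) by 2.5 mm thick, about 30 g; origin in the middle of its underside, z up. Starts flat on the shelf, its length within 0.10 rad of the shelf's y, its end 17 to 43 mm inside the open edge. May be absent
- strip1: Another strip like strip0; may be absent
- strip2: Another strip like strip0; may be absent
- strip3: Another strip like strip0; may be absent
- magazine: Strip magazine, fixed, on a grey base plate 8 mm thick (x -120 to +80, y -290 to +100 mm). Origin on the bench under the place where the strips belong; the strips lie lengthwise along its y, rear fence at +y. All else about it is given at the points chute and click
- chute (a point): Where the strips belong: chute centre, on its floor (70 mm above the bench); axes as the magazine's. From here: floor x +-28, y -35 to +86 mm; side guides at x = +-24.5, y -23 to +86, upright to z = 18, then flared out to x = +-35, z = 33 mm; rear fence face y = +86.5, top z = 28 mm. Open at -y, where a tongue 22 mm wide carries the floor on to y = -80; a strip's edges are free there
- click (a point): Point on the axis of the guide bar where the stop block's origin lies when shut (5 mm above the chute floor's height, 75 mm to the chute's -x side); axes as the magazine's. The bar is 20 mm square steel and runs along y from y = +30 mm (bracket that halts the block 1.5 mm past shut) to y = -171 mm (rear bracket); brackets are 26 mm wide, top z = +15 mm
- stop: Stop block: dark steel sleeve 34 mm wide (x), 34 mm high, on the guide bar, 400 g; it only slides along the bar's y. Origin on the bar's axis under the slot in its roof; it reaches from y = -61.5 to +28.5 mm; its sides are free to grip from above at y = -60 to -8. Starts shut; slides back (to -y) up to 110 mm. About 1 N slides it, 10 to 15 N takes it across the ball
- stop_face (a point): Middle of the front of the block's push face, an upright plate 32 mm wide on an arm that reaches from the block in +x to the chute's middle. A keeper lip 12 mm deep at its top projects in +y over the strips, 16 mm above the chute floor. Shut, the face is 173 mm from the rear fence, so it pushes the 170 mm strips home; to lay strips in, have it 40 mm or more short of shut
- detent (a joint): Sprung brass ball 18 mm across in the top of the guide bar at point click, standing 4 mm proud. Value: how far it is pressed down in m: 0 fully up, about 0.004 while the block's roof rides over it (block about 36 to 11 mm short of shut), 0 again with a click when the slot in the roof comes over it. Also 0 while the block is clear of it
- bottle: Plastic bottle 60 mm across, 170 mm high, origin under its middle; leave alone
- jar: Amber glass jar 72 mm across, 90 mm high, origin under its middle; leave alone
- driver: Screwdriver 180 mm long lying on the bench; leave alone
- coil: Coil of edging band 150 mm across, 23 mm high, lying flat, origin under its middle; leave alone

How it is judged:
On the way, in this order (a step that is already met when the one before it is completed fails the run):
1. the stop block is slid back at least 40 mm from shut (y of stop in the frame of magazine below -0.1405 m), for 0.2 s.
2. every strip lies flat in the chute (within 15 mm across it, no more than 75 mm short of the rear) while the stop block is still at least 30 mm back (x of strip0 in the frame of magazine between -0.015 and 0.015 m and y of strip0 in the frame of magazine between -0.075 and 0.005 m and z of strip0 in the frame of magazine between 0.067 and 0.081 m and angle between each of strip0, strip1, strip2, strip3's own z axis and vertical below 0.08 rad and x of strip1 in the frame of magazine between -0.015 and 0.015 m and y of strip1 in the frame of magazine between -0.075 and 0.005 m and z of strip1 in the frame of magazine between 0.067 and 0.081 m and x of strip2 in the frame of magazine between -0.015 and 0.015 m and y of strip2 in the frame of magazine between -0.075 and 0.005 m and z of strip2 in the frame of magazine between 0.067 and 0.081 m and x of strip3 in the frame of magazine between -0.015 and 0.015 m and y of strip3 in the frame of magazine between -0.075 and 0.005 m and z of strip3 in the frame of magazine between 0.067 and 0.081 m and y of stop in the frame of magazine below -0.1305 m), for 0.2 s.
At the end, for the whole second after the job is handed in: Every strip present lies flat in the chute (stacked, within 5 mm of home along and across it, at rest), the stop block is shut within 2.5 mm of its click position with the ball fully up (pressed less than 1.5 mm), and nothing is moving (x of strip0 in the frame of magazine between -0.005 and 0.005 m and y of strip0 in the frame of magazine between -0.005 and 0.005 m and z of strip0 in the frame of magazine between 0.067 and 0.08 m and angle between each of strip0, strip1, strip2, strip3's own z axis and vertical below 0.06 rad and linear speed of each of strip0, strip1, strip2, strip3, stop below 0.02 m/s and x of strip1 in the frame of magazine between -0.005 and 0.005 m and y of strip1 in the frame of magazine between -0.005 and 0.005 m and z of strip1 in the frame of magazine between 0.067 and 0.08 m and x of strip2 in the frame of magazine between -0.005 and 0.005 m and y of strip2 in the frame of magazine between -0.005 and 0.005 m and z of strip2 in the frame of magazine between 0.067 and 0.08 m and x of strip3 in the frame of magazine between -0.005 and 0.005 m and y of strip3 in the frame of magazine between -0.005 and 0.005 m and z of strip3 in the frame of magazine between 0.067 and 0.08 m and y of stop in the frame of magazine between -0.103 and -0.098 m and value of joint detent below 0.0015 m); the robot touches nothing.
It fails at once if the bottle, jar, screwdriver or coil is moved more than 30 mm (distance of any of bottle, jar, driver, coil from where it was at the start of the episode above 0.03 m).
It fails at once if a strip is lifted off the shelf without having been slid out over its open edge ((x of strip0 in the frame of shelf between -0.14 and 0.14 m and y of strip0 in the frame of shelf between -0.055 and 0.13 m and z of strip0 in the frame of shelf above 0.11 m) or (x of strip1 in the frame of shelf between -0.14 and 0.14 m and y of strip1 in the frame of shelf between -0.055 and 0.13 m and z of strip1 in the frame of shelf above 0.11 m) or (x of strip2 in the frame of shelf between -0.14 and 0.14 m and y of strip2 in the frame of shelf between -0.055 and 0.13 m and z of strip2 in the frame of shelf above 0.11 m) or (x of strip3 in the frame of shelf between -0.14 and 0.14 m and y of strip3 in the frame of shelf between -0.055 and 0.13 m and z of strip3 in the frame of shelf above 0.11 m)).
Of strip0, strip1, strip2, strip3 only 3 to 4 are there at a start; the rules pass over those that are not, and their reading is None.
At some moment in a run one of strip0, strip1, strip2, strip3 may be knocked a few centimetres aside while the robot is not near it.
It also fails if it takes over 200 s, if anything falls off the work surface, if the arm or the gripper's body presses on something with over 40 N, if the wrist force passes 120 N, or if a joint passes its speed limit or range.

## Robot

A 6-joint arm with a two-finger parallel gripper is mounted at the origin on the work surface. World frame = base frame: x ahead of the robot, y to its left, z up, the work surface at z = 0. Lengths are in m, angles in rad, forces in N, time in s.
With the tool pointing down it reaches from about 0.325 to 0.875 m from the base axis. Payload 4.4 kg.
Tool frame: the origin (TCP) lies midway between the tips of the shut fingers; the grasp point (between the pads) lies 19 mm behind it (r.pinch_z is the distance from the TCP to the grasp point, in m); z points along the fingers, y is the line along which they close (so a half turn about z gives the same grasp; the last joint's range is limited). The gripper opens to 85 mm and grips with 20 to 120 N. Pads are 22 mm wide; open, the fingers measure 114 mm over their backs; the gripper's body (76 mm by 85 mm) begins 54 mm behind the grasp point. The pads swing forward as they close: fully open they stand 13 mm farther back than shut.
Start: joints at [-1.278, 0.207, 1.542, -0, 1.393, -0.15], TCP at [0.246, -0.52, 0.195] pointing down, gripper open.
Joint ranges: [-2.73, 2.73], [-0.86, 2.22], [0.23, 2.46], [-1.11, 4.25], [0.08, 2.63], [-2.82, 2.82]. Speed limits (rad/s): [2.79, 2.79, 3.14, 3.14, 3.14, 3.14].

## Interface

Orientations are given as [roll, pitch, yaw] about the fixed x, y, z axes, in that order (R = Rz(yaw) Ry(pitch) Rx(roll)).
In Python, from bench import r gives the robot as it stands. Calls block until the motion is done:
- r.move_to(position, orientation): joint-space move of the TCP to a pose.
- r.movel(position, rotation=None, v=0.15, contact_N=None): straight line of the TCP; rotation=None keeps the orientation; v is the mean speed in m/s. With contact_N (N) it stops when the force on the tool has changed by that much, and returns True; else False.
- r.move_joints(angles): joint-space move.
- r.command_gripper(opening, strength=None): finger opening in m; strength is the grip in N (None keeps the last); returns when the fingers have stopped.
- r.pause(seconds).
- r.ik(position, orientation): joint angles nearest the present ones, or None.
- r.state(): the state.
- r.get_image(name): name is "scene" or "top"; returns a dict with "frame" (480x640x3 uint8, blue, green, red), "fov_y" (degrees; the focal length in pixels is half the picture's height over the tangent of half this angle, whatever the lens; pixels are square), "cx", "cy" (the principal point, pixels), "D" ([k1, k2, p1, p2, k3] as OpenCV has them; the pictures are not rectified), "R" (3x3) and "t" (3): a world point X has camera coordinates R X + t. Camera axes: x right, y down, z forward; pixel columns grow to the right and rows downward; lengths in m; the calibration is good to about 2 mm. A picture is of the moment at which its call begins. There is no depth.
A pose or a line that the arm cannot do raises r.IKError and nothing moves.
- r.close_job(): hands the job in; it is judged then, once.
The state is a dict: "time_s": time; "joints": joint angles; "joint_velocities": joint speeds; "tau": joint torques, N m; "tool_pos": TCP position; "tool_rot": TCP orientation; "ft_force": force on the tool from outside, world axes, zero at the start; "wrist_torque": the same for the moment, N m; "opening": finger opening in m; "grasp_force": force on a finger pad.
Only numpy, scipy, OpenCV 4.12 (cv2) and the standard library are available. Lean on these libraries where they do the work, as an engineer would, in place of code of your own. Each camera call takes 0.05 s, during which the arm holds its last target. There are 200 camera calls.

## Working session

There is one attempt and no reset: what is moved stays moved. The work goes in short steps, each a Python script; the robot and the scene stay as the last script left them, time stands still between calls to the robot, and variables do not carry over. Pictures are saved under pics/ and viewed, at most 15 in all, crops included, and the job is handed in when it is done.

```bash
ls; mkdir -p pics
python3 - <<'E'
from bench import r
import cv2
for n in("scene","top"):
    d=r.get_image(n); cv2.imwrite(f"pics/{n}0.png",d["frame"]); print(n,d["fov_y"],d["cx"],d["cy"],d["D"],d["R"],d["t"])
print(r.state(), r.pinch_z)
E
```

```text
pics
scene 46.228706761687036 332.62650705861176 243.88109947792395 [-0.06240558  0.          0.          0.          0.        ] [[-0.15483994  0.98774584 -0.01956382]
 [ 0.61326825  0.08057342 -0.7857544 ]
 [-0.77454931 -0.13366404 -0.61822915]] [ 0.16190731 -0.26339668  2.01890459]
top 57.33037652649414 317.39900344390014 241.72641525265468 [0.0054483 0.        0.        0.        0.       ] [[ 0.00591577 -0.99972649  0.02262607]
 [-0.99764486 -0.00744665 -0.06818566]
 [ 0.06833549 -0.02216942 -0.99741605]] [-0.11951314  0.53026004  1.03791837]
{'time_s': 0.1, 'joints': array([-1.27850907e+00,  2.07378172e-01,  1.54282898e+00, -2.23496187e-05,
        1.39354044e+00, -1.50501112e-01]), 'joint_velocities': array([ 8.85401421e-04, -1.78601503e-03, -1.65744090e-03, -1.47747275e-05,
        5.68455734e-04, -5.24583811e-04]), 'tau': array([ 9.74612681e-05, -3.84090686e+01, -2.92549253e+01, -2.35028319e-04,
        4.84280608e-03, -1.96054351e-06]), 'tool_pos': array([ 0.24611911, -0.51879853,  0.19420887]), 'tool_rot': array([-3.13945878e+00, -3.01355440e-04,  4.42792015e-01]), 'ft_force': array([0.3707761 , 0.24278567, 1.18744203]), 'wrist_torque': array([-0.01554118, -0.04567969, -0.00582088]), 'grasp_force': 0.0, 'opening': 0.08549153473630407} 0.0187
```

View pics/scene0.png

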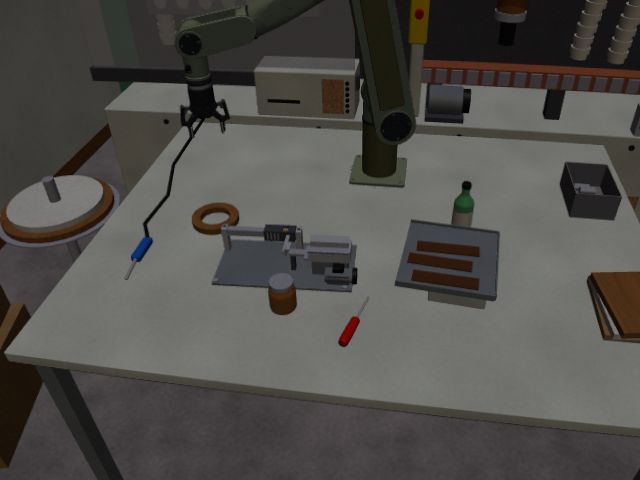

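View pics/top0.png

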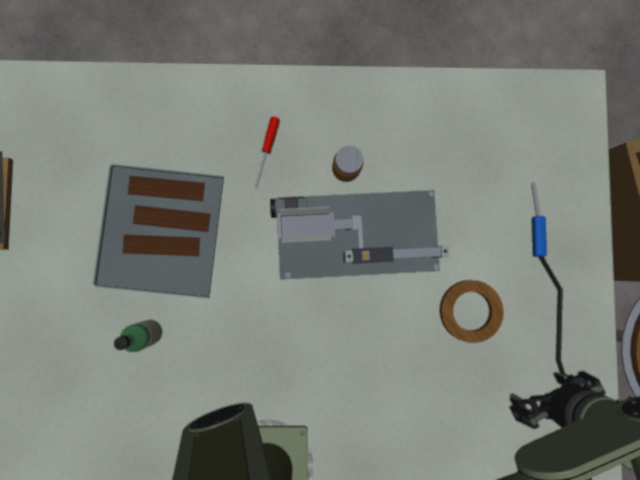

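The top view shows the shelf on the left, corners near (111,165), (223,178), (209,297), (95,285). It holds 3 strips at about (166,188), (171,218) and (161,245). The magazine plate is at (278..440, 190..278) with the block at about (370,255). World +y is to the left in the image and +x is up.

```bash
cat > h.py <<'E'
import numpy as np, cv2
from bench import r
def K(d):
    f=240/np.tan(np.radians(d["fov_y"]/2)); return np.array([[f,0,d["cx"]],[0,f,d["cy"]],[0,0,1]])
def cast(d,px,z):
    u=cv2.undistortPoints(np.float64(px).reshape(-1,1,2),K(d),np.float64(d["D"])).reshape(-1,2)
    R=np.array(d["R"]);t=np.array(d["t"]); c=-R.T@t
    w=np.c_[u,np.ones(len(u))]@R
    return c+w*((z-c[2])/w[:,2])[:,None]
def proj(d,X):
    return cv2.projectPoints(np.float64(X).reshape(-1,1,3),cv2.Rodrigues(np.array(d["R"]))[0],np.float64(d["t"]),K(d),np.float64(d["D"]))[0].reshape(-1,2)
def strips(d,z=.0825):
    """reddish-brown blobs near the shelf/magazine: centre, yaw (of length, near +y), size"""
    f=d["frame"].astype(int); m=((f[...,2]-f[...,0]>20)&(f[...,2]<130)).astype(np.uint8)
    cs=cv2.findContours(m,cv2.RETR_EXTERNAL,cv2.CHAIN_APPROX_NONE)[0]; o=[]
    for c in cs:
        if cv2.contourArea(c)<500: continue
        w=cast(d,c.reshape(-1,2),z)[:,:2]
        (x,y),s,_=b=cv2.minAreaRect(np.float32(w*1000)); p=cv2.boxPoints(b)
        e=max([p[1]-p[0],p[2]-p[1]],key=np.linalg.norm); e=e*np.sign(e[1])
        o.append((x/1000,y/1000,np.arctan2(-e[0],e[1]),sorted(s)))
    return o
E
python3 - <<'E'
from h import *
d=r.get_image("top"); f=d["frame"]
for s in strips(d): print(np.round(s[:3],4),np.round(s[3],1))
cv2.imwrite("pics/m.png",cv2.resize(f[150:310,85:460],None,fx=2.1,fy=2.1,interpolation=cv2.INTER_CUBIC))
for p in [(420,230),(330,265),(150,268),(250,230),(310,225)]: print(p,f[p[1],p[0]])
E
```

```text
[ 0.3735 -0.4639 -0.7956] [139.  140.3]
[ 0.517   0.237  -0.0371] [ 39.9 168.2]
[ 0.5775  0.2155 -0.1028] [ 39.8 167.9]
[ 0.6461  0.2294 -0.0855] [ 39.8 167.5]
[ 0.6099 -0.8226  1.5278] [ 68.2 328.6]
(420, 230) [99 96 88]
(330, 265) [96 94 86]
(150, 268) [100  97  89]
(250, 230) [143 152 144]
(310, 225) [132 125 120]
```

View pics/m.png

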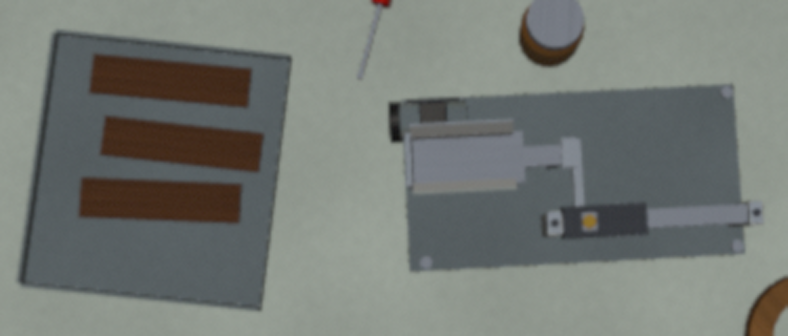

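The 2.1× crop shows the chute trough at crop (410-525, 120-190), the tongue, and the keeper at (570,152). The block is at (560-648, 222) with the bar running right to (757,212), and the shelf's open edge runs along (290,57)-(262,308).

Run:
```python
from h import *
d=r.get_image("top"); g=cv2.GaussianBlur(d["frame"],(3,3),0).astype(float).sum(2)
def edge(axis,rng,lo,hi,z,sgn=0):
    P=[]
    for i in rng:
        v=g[lo:hi,i] if axis=='col' else g[i,lo:hi]
        dv=np.diff(v); k=np.argmax(np.abs(dv) if not sgn else sgn*dv)
        w=np.abs(dv[max(k-2,0):k+3]); kk=(w*np.arange(max(k-2,0),max(k-2,0)+len(w))).sum()/w.sum()+lo+.5
        P.append((i,kk) if axis=='col' else (kk,i))
    W=cast(d,P,z)[:,:2]
    vx,vy,x,y=cv2.fitLine(np.float32(W),cv2.DIST_HUBER,0,.0005,.0005).ravel()
    res=np.median(np.abs((W-[x,y])@[-vy,vx]))
    print(axis,z,'pt',np.round([x,y],4),'ang',round(float(np.arctan2(vy,vx)),4),'res',round(res*1000,2)); return (x,y),(vx,vy)
def X(a,b):
    (p,u),(q,v)=a,b; s=np.linalg.solve(np.c_[u,-np.array(v)],np.array(q)-p); return np.array(p)+s[0]*np.array(u)
t=edge('col',range(345,428),185,203,.008,-1); b=edge('col',list(range(290,335))+list(range(385,425)),263,285,.008,1)
R=edge('row',list(range(200,240)),425,450,.008,1); L=edge('row',range(248,272),270,290,.008,-1)
cs=np.array([X(t,L),X(t,R),X(b,R),X(b,L)]); print('plate',cs.round(4), 'len',np.linalg.norm(cs-np.roll(cs,-1,0),axis=1).round(4))
# plate local: t=x+80, b=x-120, L y+100, R y-290
loc=np.array([[.08,.1],[.08,-.29],[-.12,-.29],[-.12,.1]]); lc=loc-loc.mean(0); wc=cs-cs.mean(0)
yaw=np.arctan2((lc[:,0]*wc[:,1]-lc[:,1]*wc[:,0]).sum(),(lc*wc).sum()); c,s=np.cos(yaw),np.sin(yaw)
o=cs.mean(0)-np.array([[c,-s],[s,c]])@loc.mean(0); print('mag',o.round(4),yaw)
M=lambda p:np.r_[o+np.array([[c,-s],[s,c]])@p[:2],p[2]]
for n,p in dict(chute=[0,0,.07],face=[0,-.0865,.086],ball=[-.075,-.1005,.092],brR=[-.075,-.2715-.0,.09]).items(): print(n,M(np.array(p)).round(4),proj(d,M(np.array(p))).round(1))
st=edge('row',range(185,290),195,235,.08,1)
sa=edge('col',range(115,220),155,185,.088,-1); sb=edge('col',range(100,205),280,305,.088,1)
print('shelf open corners',X(st,sa).round(4),X(st,sb).round(4))
```

```text
col 0.008 pt [ 0.6547 -0.2625] ang -1.5122 res 0.22
col 0.008 pt [ 0.4514 -0.2069] ang -1.5114 res 0.41
row 0.008 pt [ 0.5965 -0.4063] ang 0.0597 res 0.23
row 0.008 pt [ 0.4914 -0.0222] ang 0.0533 res 0.22
plate [[ 0.6401 -0.0143]
 [ 0.6629 -0.4023]
 [ 0.4637 -0.4142]
 [ 0.4405 -0.0249]] len [0.3887 0.1995 0.39   0.1999]
mag [ 0.5662 -0.1179] 0.05847229089508644
chute [ 0.5662 -0.1179  0.07  ] [[318.8 225. ]]
face [ 0.5713 -0.2043  0.086 ] [[357.1 222.3]]
ball [ 0.4972 -0.2226  0.092 ] [[365.6 254.9]]
brR [ 0.5072 -0.3933  0.09  ] [[440.9 251. ]]
row 0.08 pt [0.5339 0.1134] ang -0.0989 res 0.15
col 0.088 pt [0.6908 0.2679] ang 1.4728 res 0.17
col 0.088 pt [0.4139 0.2669] ang 1.472 res 0.11
shelf open corners [0.6742 0.0995] [0.3999 0.1267]
```

```bash
cat >> h.py <<'E'
from math import pi
MO=np.array([.5662,-.1179]); MY=.0585; SO=np.array([.5370,.1131]); SY=-.0989
def rot(a): c,s=np.cos(a),np.sin(a); return np.array([[c,-s],[s,c]])
def mag(x,y,z): return np.r_[MO+rot(MY)@[x,y],z]
def edge(x,y,z): return np.r_[SO+rot(SY)@[x,y],z]   # open_edge frame
def ori(yaw,sg=None):
    """tool down, fingers closing along the x axis of a frame turned by yaw"""
    return [pi,0,yaw+sg*pi/2]
def best(pos,yaw):
    j0=r.state()["joints"]; o=[]
    for sg in(1,-1):
        q=r.ik(pos,ori(yaw,sg)); print(sg,None if q is None else np.round(q,2)); 
def st(): s=r.state(); print(round(s["time_s"],1),np.round(s["tool_pos"],4),np.round(s["tool_rot"],3),'F',np.round(s["ft_force"],1),'op',round(s["opening"],4),'g',round(s["grasp_force"],1)); return s
E
python3 - <<'E'
from h import *
best(mag(-.075,-.1345,.2),MY); best(edge(0,.1,.2),SY); best(edge(.1,-.03,.1),SY)
E
```

```text
1 [-0.63  0.17  1.57  0.    1.4  -0.69]
-1 [-0.63  0.17  1.57 -0.    1.4   2.45]
1 [ 0.22  0.23  1.51 -0.    1.41  0.32]
-1 [ 0.22  0.23  1.51  0.    1.41 -2.82]
1 [-0.02  0.42  1.47 -0.    1.25  0.08]
-1 None
```

Use sg=+1.

Run:
```python
from h import *
o=ori(MY,1); r.move_to(mag(-.075,-.1345,.2),o); st()
print(r.movel(mag(-.075,-.1345,.062),o,v=.1,contact_N=8)); st()
r.command_gripper(.02,80); st()
print(r.movel(mag(-.075,-.1345-.095,.062),o,v=.06)); st()
d=r.get_image("top"); cv2.imwrite("pics/open.png",d["frame"][150:320,250:480])
r.command_gripper(.085); st()
r.movel(mag(-.075,-.2295,.2),o,v=.2); st()
d=r.get_image("top"); cv2.imwrite("pics/open2.png",cv2.resize(d["frame"][150:310,85:460],None,fx=2,fy=2))
```

```text
1.6 [ 0.4988 -0.2575  0.2   ] [-3.141e+00  1.000e-03  1.628e+00] F [ 0.3 -0.2  0.4] op 0.0853 g 0.0
False
3.1 [ 0.4998 -0.257   0.0629] [3.140e+00 1.000e-03 1.629e+00] F [0.4 0.7 0.6] op 0.0855 g 0.0
3.7 [ 0.4992 -0.2565  0.062 ] [-3.142 -0.     1.629] F [0.  0.3 0.6] op 0.0198 g 0.0
False
5.5 [ 0.5047 -0.351   0.062 ] [-3.141 -0.     1.63 ] F [-0.3  0.2 -0.4] op 0.0198 g 0.0
6.2 [ 0.5047 -0.3514  0.062 ] [3.142 0.    1.629] F [-0.6  0.  -0.2] op 0.0848 g 0.0
7.0 [ 0.504  -0.3507  0.1985] [-3.140e+00 -2.000e-03  1.629e+00] F [-0.3 -0.4  0.2] op 0.085 g 0.0
```

View pics/open2.png

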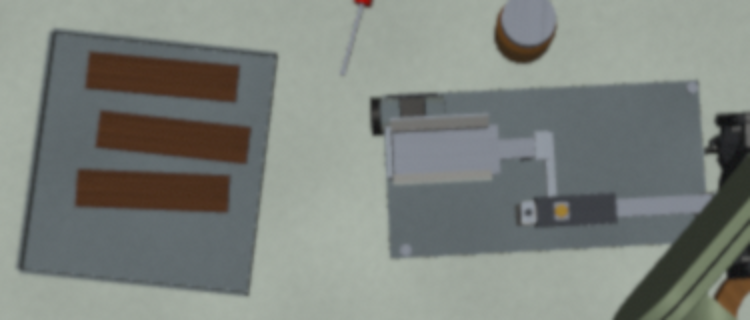

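The block is still shut, with the ball at crop (562,211), and the fingers closed on nothing. Next I'll check the picture taken while gripping and cross-check against the scene camera.

Run:
```python
from h import *
d=r.get_image("scene"); f=d["frame"].copy()
P=[mag(x,y,.008) for x,y in[(.08,.1),(.08,-.29),(-.12,-.29),(-.12,.1)]]+[mag(-.075,-.1005,.092)]+[edge(s*.134,0,.08) for s in(-1,1)]
for p in proj(d,P): cv2.drawMarker(f,tuple(int(round(v*1)) for v in p),(0,255,0),cv2.MARKER_CROSS,6,1)
a=cv2.resize(f[190:310,200:510],None,fx=2.5,fy=2.5); b=cv2.resize(cv2.imread("pics/open.png"),None,fx=1.6,fy=1.6)
o=np.zeros((580,780,3),np.uint8); o[:300,:775]=a; o[305:305+b.shape[0],:b.shape[1]]=b; cv2.imwrite("pics/chk.png",o)
t=r.get_image("top"); print(proj(t,[r.state()["tool_pos"]]),proj(d,[r.state()["tool_pos"]]))
```

```text
[[435.87845609 250.1436511 ]] [[236.55569056 194.06933297]]
```

View pics/chk.png

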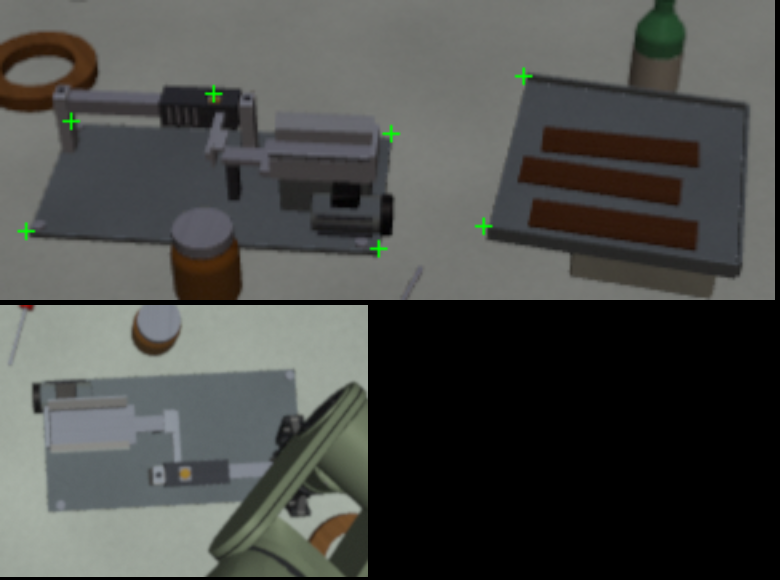

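Run:
```python
from h import *
for n in("scene","top"):
    d=r.get_image(n); print(n,proj(d,[[.246,-.519,.194],[.246,-.519,.32],[0,0,0],[.504,-.351,.1985],[.504,-.351,.3]]).round(1).tolist())
    if n=="scene": cv2.imwrite("pics/s3.png",cv2.resize(d["frame"][60:310,120:420],None,fx=2.4,fy=2.4))
```

```text
scene [[209.1, 147.3], [202.8, 110.6], [377.7, 170.6], [236.3, 193.8], [231.6, 161.8]]
top [[521.6, 380.5], [557.7, 398.9], [266.8, 466.3], [436.3, 250.0], [453.0, 247.1]]
```

View pics/s3.png

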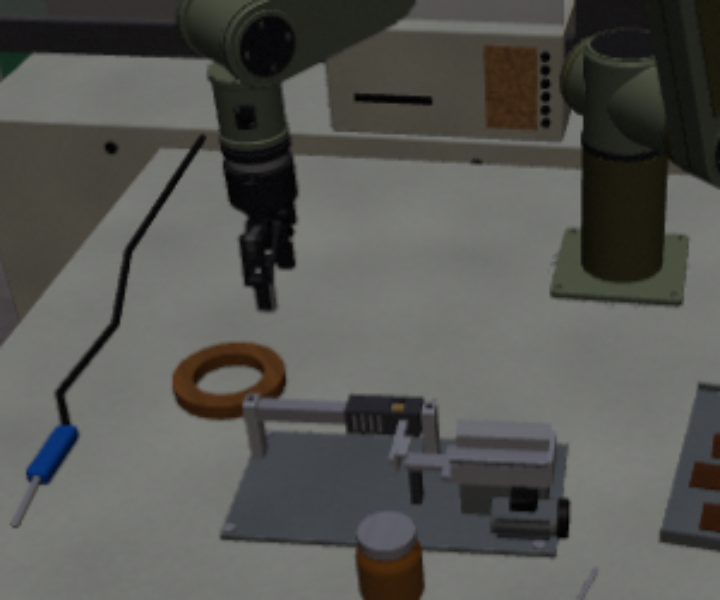

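Run:
```python
from h import *
d=r.get_image("scene"); t=r.get_image("top")
for z in(.2,.21,.22,.24): print(z,[proj(d,[[.504+s*.05,-.351+s*.003,z]]).round(1).tolist() for s in(1,-1)],[proj(t,[[.504+s*.05,-.351+s*.003,z]]).round(1).tolist() for s in(1,-1)])
r.command_gripper(.034); st(); d=r.get_image("scene"); t=r.get_image("top")
a=cv2.resize(d["frame"][140:210,200:270],(560,560),interpolation=2)
cv2.imwrite("pics/s4.png",a)
```

```text
0.2 [[[231.9, 203.5]], [[240.3, 183.7]]] [[[434.7, 225.1]], [[438.3, 274.9]]]
0.21 [[[231.5, 200.4]], [[239.8, 180.7]]] [[[436.2, 224.6]], [[439.9, 275.0]]]
0.22 [[[231.0, 197.3]], [[239.4, 177.7]]] [[[437.7, 224.0]], [[441.4, 275.0]]]
0.24 [[[230.0, 191.0]], [[238.6, 171.5]]] [[[440.8, 222.9]], [[444.6, 275.1]]]
7.9 [ 0.5048 -0.3514  0.2001] [3.141 0.    1.629] F [-0.4  0.  -0.1] op 0.034 g 0.0
```

View pics/s4.png

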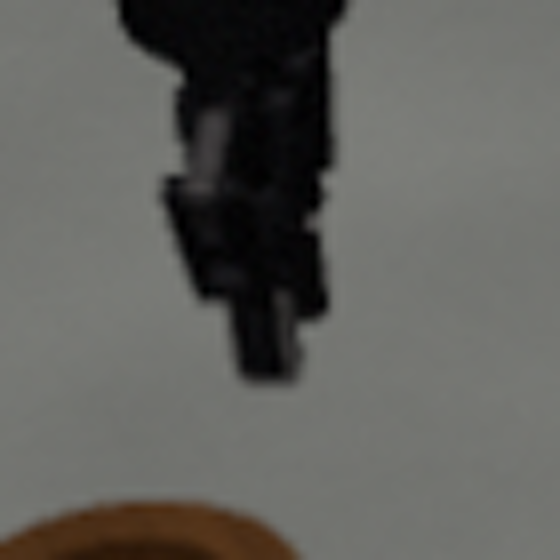

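The near fingertip is at full-frame (233.5,187.5), which puts it about 30 mm above the reported TCP height. That explains the miss. I'll measure the real offset by touching the base plate with the fingers shut.

Run:
```python
from h import *
o=ori(MY,1)
r.command_gripper(0); r.movel(mag(0,-.22,.1),o,v=.2); st()
print(r.movel(mag(0,-.22,.0),o,v=.03,contact_N=4)); st()
r.movel(mag(0,-.22,.03),o,v=.1)
d=r.get_image("scene"); cv2.imwrite("pics/s5.png",cv2.resize(d["frame"][180:280,200:300],(560,560),interpolation=2)); print(proj(d,[r.state()["tool_pos"]]))
```

```text
9.2 [ 0.5792 -0.338   0.1007] [3.141e+00 1.000e-03 1.629e+00] F [ 0.5 -0.5  0. ] op 0.0002 g 0.0
False
12.7 [ 5.791e-01 -3.375e-01  1.000e-04] [3.142 0.    1.629] F [-0.3  0.   0.9] op -0.0001 g 0.0
[[240.56590567 258.17397058]]
```

View pics/s5.png

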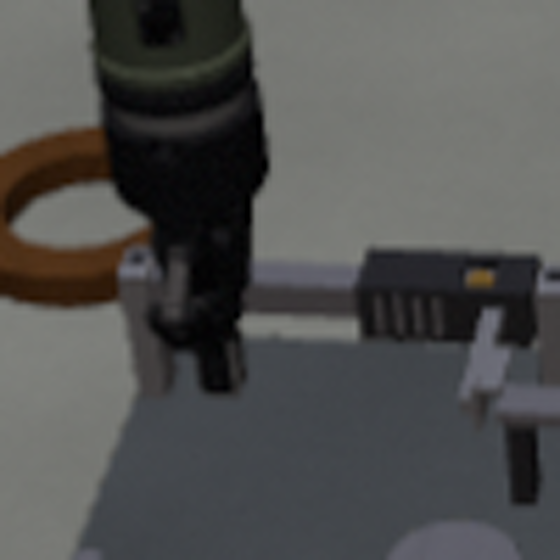

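The shut tips show at full-frame (239.6,250) against a predicted (240.6,258), so they are about 25 mm high. I'll keep descending under contact control.

Run:
```python
from h import *
o=ori(MY,1)
print(r.movel(mag(0,-.22,-.05),o,v=.03,contact_N=4)); st(); r.pause(.2); st()
r.movel(mag(0,-.22,.05),o,v=.15)
```

```text
True
14.9 [ 0.579  -0.3375 -0.0278] [-3.141 -0.     1.629] F [-0.7  0.5  4.9] op -0.0003 g 2.1
15.2 [ 0.579  -0.3375 -0.0279] [-3.141 -0.     1.629] F [-0.8  2.   4.8] op 0.0003 g 2.7
```

Contact came at a reported z of -0.028 on the 8 mm plate, so the true tips sit 36 mm above the reported TCP. I'll apply that correction and retry opening.

```bash
cat >> h.py <<'E'
DZ=-.036   # shut fingertips are 36 mm behind the reported TCP (measured by touch)
def mag(x,y,z): return np.r_[MO+rot(MY)@[x,y],z+DZ]   # z = true tip height
def edge(x,y,z): return np.r_[SO+rot(SY)@[x,y],z+DZ]
E
python3 - <<'E'
from h import *
o=ori(MY,1)
r.movel(mag(0,-.22,.16),o,v=.2); r.command_gripper(.085)
r.move_to(mag(-.075,-.1345,.16),o)
print(r.movel(mag(-.075,-.1345,.062),o,v=.08,contact_N=6)); st()
r.command_gripper(.02,80); s=st()
if s["opening"]>.03:
    r.movel(mag(-.075,-.1345-.095,.062),o,v=.06); st()
    r.command_gripper(.07); st()
    r.movel(mag(-.075,-.2295,.2),o,v=.2)
    r.move_to(edge(0,.1,.2),ori(SY,1)); st()
    d=r.get_image("top"); cv2.imwrite("pics/open3.png",cv2.resize(d["frame"][150:310,85:460],None,fx=2,fy=2))
E
```

```text
False
19.0 [ 0.4998 -0.257   0.0267] [3.140e+00 1.000e-03 1.629e+00] F [ 0.  -0.2  0.2] op 0.0853 g 0.0
19.6 [ 0.4996 -0.2569  0.0265] [3.141e+00 1.000e-03 1.629e+00] F [0.3 0.6 2.1] op 0.0327 g 80.4
21.3 [ 0.505  -0.3527  0.0264] [3.141e+00 1.000e-03 1.629e+00] F [ 0.5 -1.1  4.5] op 0.0328 g 80.9
21.7 [ 0.5045 -0.3511  0.0255] [-3.141e+00 -1.000e-03  1.629e+00] F [ 0.5 -0.2  0.4] op 0.07 g 0.0
24.6 [0.5473 0.2117 0.1639] [3.141 0.    1.471] F [-0.1 -0.4  0.8] op 0.0699 g 0.0
```

View pics/open3.png

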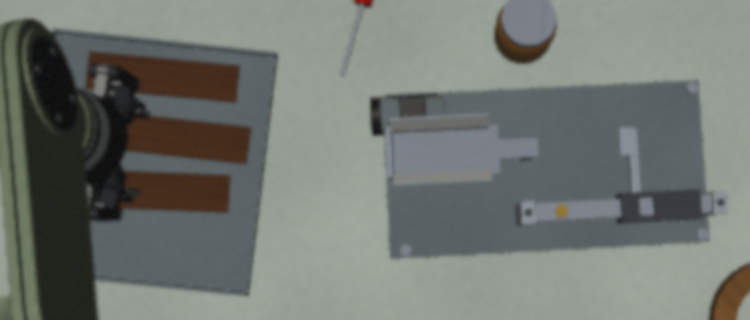

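The block is now at crop (617-705,206), about 95 mm back, and the ball is visible on the bar. Next I'll drag the first strip.

```bash
cat >> h.py <<'E'
def inedge(x,y): return rot(-SY)@(np.array([x,y])-SO)
def drag(s,over=.058,dx=0,F=7):
    x,y,yaw=s[:3]; L=inedge(x,y); o=ori(yaw,1)
    r.command_gripper(0); r.move_to(edge(*L,.13),o)
    print('touch',r.movel(edge(*L,.07),o,v=.03,contact_N=3)); z=st()["tool_pos"][2]-DZ
    for _ in range(8):
        if r.state()["ft_force"][2]>F: break
        z-=.0005; r.movel(edge(*L,z),o,v=.02); r.pause(.1)
    st(); r.movel(edge(L[0]+dx,.085-over,z),o,v=.06); st()
    r.movel(edge(L[0]+dx,.085-over,.15),o,v=.15)
E
python3 - <<'E'
from h import *
S=[(.517,.237,-.0371),(.5775,.2155,-.1028),(.6461,.2294,-.0855)]
for s in S: print(inedge(*s[:2]).round(4))
drag(S[0]); r.move_to(edge(0,-.2,.25),ori(SY,1)); 
d=r.get_image("top"); cv2.imwrite("pics/d1.png",cv2.resize(d["frame"][150:310,85:460],None,fx=2,fy=2))
for s in strips(d): print(np.round(s[:3],4),np.round(s[3],1),inedge(*s[:2]).round(4))
E
```

```text
[-0.0321  0.1213]
[0.0302 0.1059]
[0.0971 0.1265]
touch True
27.2 [0.5169 0.237  0.0466] [-3.141  0.     1.534] F [-0.3 -0.3  4.1] op 0.0002 g 2.0
27.9 [0.5174 0.2371 0.0466] [ 3.141 -0.     1.534] F [-2.5 -0.9  7.5] op -0.0001 g 3.9
29.6 [0.509  0.1438 0.0466] [ 3.139e+00 -2.000e-03  1.533e+00] F [-0.   3.7  6.5] op 0.0001 g 3.1
[ 0.3731 -0.4644 -0.7822] [138.7 141.8] [-0.1061 -0.5909]
[ 0.5088  0.1506 -0.0344] [ 39.9 153.5] [-0.0317  0.0345]
[ 0.5775  0.2157 -0.1028] [ 39.8 168.2] [0.0302 0.1061]
[ 0.6461  0.2297 -0.0854] [ 40. 168.] [0.0971 0.1268]
[ 0.6098 -0.8226  1.5278] [ 68.2 328.7] [ 0.1649 -0.9239]
```

View pics/d1.png

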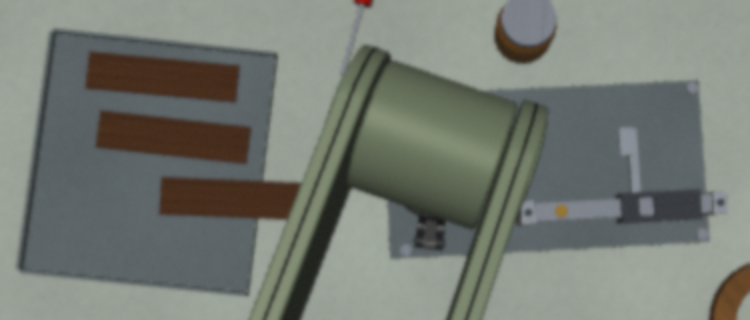

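The strip's rear end is at crop x=160, so its centre is 27 mm inside the edge, giving a 58 mm overhang as planned. Next: grip it by its edges and lay it in the chute.

```bash
cat >> h.py <<'E'
ZG=.060
def pick(L,yaw,ly=-.060):
    """L: strip centre in open_edge frame, yaw world; grip its overhang"""
    p=L+rot(yaw-SY)@[0,ly]; o=ori(yaw,1)
    r.command_gripper(.07); r.move_to(edge(*p,.15),o)
    print('hit',r.movel(edge(*p,ZG),o,v=.08,contact_N=5)); st()
    r.command_gripper(.03,30); s=st()
    if s["opening"]<.038: return False
    r.movel(edge(*p,.16),o,v=.1); return st()["opening"]>.038
def lay(n,yc=-.030,ly=-.060,x=0):
    o=ori(MY,1); y=yc+ly
    r.movel(mag(x,y,.16),o,v=.2); r.pause(.2); st()
def lower(n,yc=-.030,ly=-.060,x=0):
    o=ori(MY,1); y=yc+ly
    print('hit',r.movel(mag(x,y,ZG-.010+.0025*n+.002),o,v=.05,contact_N=5)); st()
    r.command_gripper(.065); st(); r.movel(mag(x,y,.16),o,v=.15)
E
python3 - <<'E'
from h import *
if pick(np.array([-.0317,.0271]),-.036):
    lay(0); d=r.get_image("scene"); cv2.imwrite("pics/l1.png",cv2.resize(d["frame"][130:310,200:480],None,fx=2.8,fy=2.8))
E
```

```text
hit False
34.0 [0.5067 0.0832 0.0246] [ 3.14  -0.     1.535] F [ 0.3  0.  -0.1] op 0.0701 g 0.0
34.4 [0.5065 0.0832 0.0245] [ 3.14  -0.     1.535] F [0.5 0.9 1.2] op 0.0417 g 30.1
35.5 [0.5052 0.0832 0.1231] [-3.14   0.     1.535] F [ 1.  -0.7 -1.1] op 0.0418 g 30.4
37.3 [ 0.5715 -0.207   0.1241] [ 3.142 -0.     1.63 ] F [-0.2 -0.9 -1. ] op 0.042 g 30.4
```

View pics/l1.png

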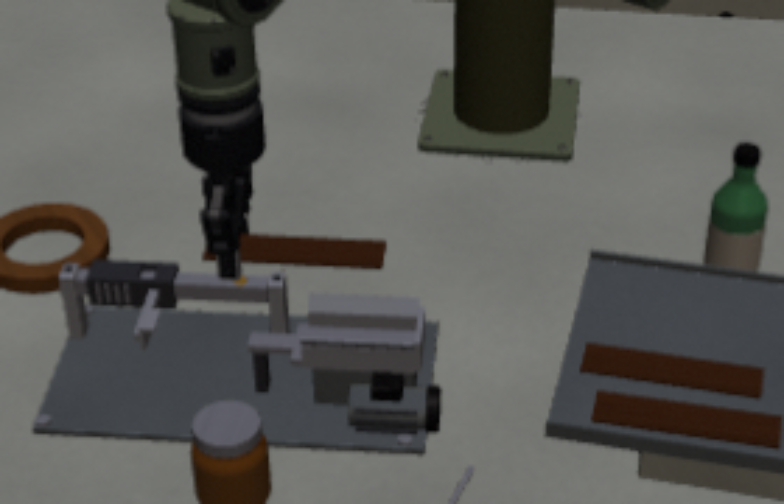

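The strip is held level at crop (205-385, 250), above the magazine. Lowering it now, then I'll drag the next one.

Run:
```python
from h import *
lower(0)
r.move_to(edge(.0302,.106,.15),ori(SY,1))
d=r.get_image("top")
for s in strips(d,.0725): print(np.round(s[:3],4),np.round(s[3],1),'mag',(rot(-MY)@(np.array(s[:2])-MO)).round(4),'edge',inedge(*s[:2]).round(4))
cv2.imwrite("pics/l2.png",cv2.resize(d["frame"][150:310,85:460],None,fx=2,fy=2))
```

```text
hit False
39.7 [ 0.5717 -0.2079  0.0163] [3.141 0.    1.629] F [0.7 1.2 0.2] op 0.0415 g 30.4
40.0 [ 0.5715 -0.2078  0.0161] [3.141 0.    1.629] F [-0.4  0.1 -0.2] op 0.065 g 0.0
[ 0.3722 -0.4682 -0.7822] [140.1 143.3] mag [-0.2141 -0.3383] edge [-0.1066 -0.5947]
[ 0.5686 -0.1481  0.0374] [ 39.9 166.3] mag [ 0.0006 -0.0303] edge [ 0.0572 -0.2568]
[ 0.5763  0.1959 -0.1028] [ 40.2 123.9] mag [0.0285 0.3127] edge [0.031  0.0863]
[ 0.6449  0.1974 -0.0855] [40.4 98.2] mag [0.097  0.3101] edge [0.0991 0.0945]
[ 0.6114 -0.8299  1.5278] [ 68.9 332. ] mag [ 0.0035 -0.7135] edge [ 0.1671 -0.9311]
```

View pics/l2.png

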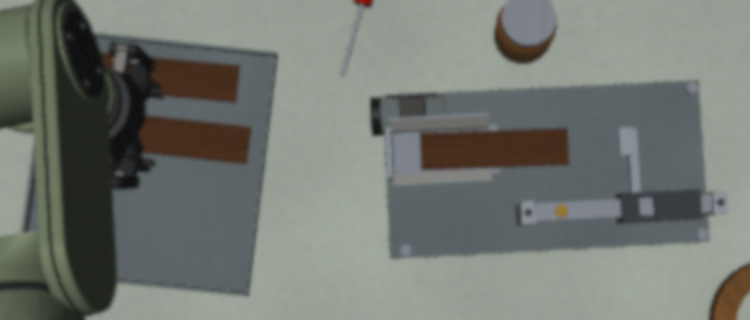

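The first strip lies in the chute at mag (0.6, -30) mm. Now the second strip.

```bash
cat >> h.py <<'E'
def look(z=.0825):
    r.move_to(mag(-.1,-.25,.2),ori(MY,1)); d=r.get_image("top")
    S=[s for s in strips(d,z) if 120<s[3][1]<200 and s[3][0]<60]
    for s in S: print(np.round(s[:3],4),np.round(s[3],1),'mag',(rot(-MY)@(np.array(s[:2])-MO)).round(4),'edge',inedge(*s[:2]).round(4))
    return S
def onshelf(S): return [s for s in S if inedge(*s[:2])[1]>-.03]
E
python3 - <<'E'
from h import *
S=onshelf(look()); s=S[0]; L0=inedge(*s[:2]); drag(s)
T=onshelf(look()); s=min(T,key=lambda t:abs(inedge(*t[:2])[0]-L0[0])); L=inedge(*s[:2])
if abs(L[1]-.027)<.012 and pick(L,s[2]):
    lay(1); lower(1); look()
E
```

```text
[ 0.5675 -0.1476  0.0383] [ 39.6 164.8] mag [-0.0005 -0.0297] edge [ 0.0561 -0.2564]
[ 0.5775  0.2157 -0.1028] [ 39.8 168.2] mag [0.0308 0.3323] edge [0.0302 0.1061]
[ 0.646   0.2297 -0.0855] [ 40.2 168. ] mag [0.1    0.3423] edge [0.097  0.1268]
touch True
48.9 [0.5774 0.2156 0.0466] [-3.141  0.     1.468] F [ 1.1 -0.   4.2] op -0.0 g 2.0
50.0 [0.578  0.2158 0.0466] [ 3.14  -0.     1.468] F [-2.8 -0.6  8.4] op -0.0001 g 4.4
51.5 [0.5713 0.1384 0.0466] [ 3.138e+00 -3.000e-03  1.468e+00] F [-0.4  3.   7.3] op -0.0002 g 3.3
[ 0.5675 -0.1476  0.0383] [ 39.6 164.8] mag [-0.0005 -0.0297] edge [ 0.0561 -0.2564]
[ 0.5708  0.1381 -0.1003] [ 40.  167.7] mag [0.0196 0.2553] edge [0.0312 0.0282]
[ 0.6461  0.2297 -0.0848] [ 40. 168.] mag [0.1001 0.3423] edge [0.097  0.1268]
hit False
57.6 [0.5656 0.0784 0.0248] [ 3.14 -0.    1.47] F [ 0.2 -0.3 -0.1] op 0.07 g 0.0
58.0 [0.5653 0.0785 0.0245] [ 3.14 -0.    1.47] F [-0.9  0.3  2.1] op 0.0414 g 30.2
59.1 [0.564  0.0784 0.123 ] [-3.14  0.    1.47] F [-0.1  0.2 -0.7] op 0.042 g 30.4
60.9 [ 0.5716 -0.2069  0.1241] [ 3.142 -0.     1.63 ] F [-0.7  0.4 -0.1] op 0.0418 g 30.4
hit True
62.6 [ 0.5719 -0.2078  0.0304] [ 3.141 -0.     1.629] F [-0.1 -0.2  1.9] op 0.0423 g 31.5
62.9 [ 0.5703 -0.207   0.0288] [-3.139e+00 -2.000e-03  1.629e+00] F [-0.4  0.8 -0.6] op 0.0649 g 0.0
[ 0.5672 -0.1478  0.0447] [ 40.3 165.4] mag [-0.0007 -0.0299] edge [ 0.0558 -0.2566]
[ 0.6461  0.2297 -0.0848] [ 40. 168.] mag [0.1001 0.3423] edge [0.097  0.1268]
```

The second strip touched something early, about 12 mm up, before release. I'll check that it's lying flat.

Run:
```python
from h import *
a=r.get_image("scene")["frame"][210:310,205:365]; b=r.get_image("top")["frame"][185:285,260:420]
f=lambda i:cv2.resize(i,None,fx=4,fy=2.9,interpolation=2)
cv2.imwrite("pics/l3.png",np.vstack([f(a),f(b)]))
```

```text
(no output)
```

View pics/l3.png

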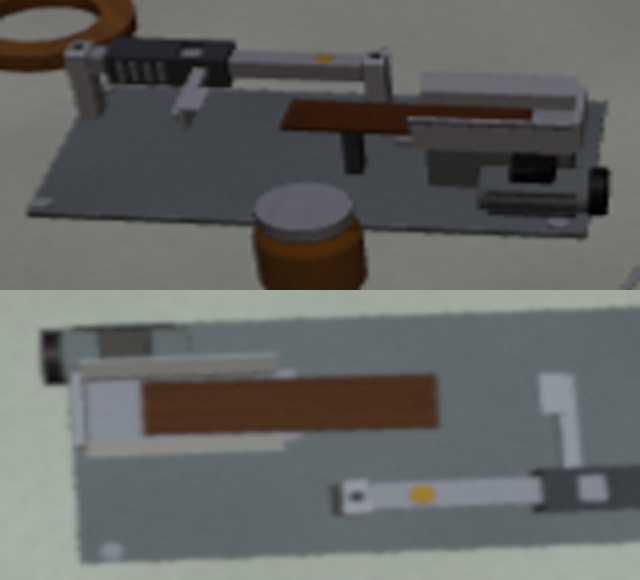

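It is flat and stacked at lower crop (143-438, 375-435). Third strip.

Run:
```python
from h import *
S=onshelf(look()); s=S[0]; L0=inedge(*s[:2]); drag(s)
T=onshelf(look()); s=min(T,key=lambda t:abs(inedge(*t[:2])[0]-L0[0])); L=inedge(*s[:2])
if abs(L[1]-.027)<.012 and pick(L,s[2]):
    lay(2); lower(2); look(.078)
    a=r.get_image("scene")["frame"][210:310,205:365]; b=r.get_image("top")["frame"][150:310,85:460]
    cv2.imwrite("pics/l4.png",np.vstack([cv2.resize(a,(640,290),interpolation=2),cv2.resize(b,(640,273),interpolation=2)]))
```

```text
[ 0.5674 -0.1478  0.0392] [ 40.1 165.1] mag [-0.0006 -0.0299] edge [ 0.056  -0.2566]
[ 0.6461  0.2297 -0.0855] [ 40. 168.] mag [0.1001 0.3423] edge [0.097  0.1268]
touch True
69.3 [0.646  0.2297 0.0467] [-3.141  0.     1.485] F [ 0.2 -0.1  4. ] op 0.0002 g 2.1
70.3 [0.6467 0.2298 0.0466] [ 3.14  -0.     1.485] F [-0.5 -0.6  7.7] op -0.0 g 3.6
72.1 [0.6376 0.1319 0.0466] [ 3.139e+00 -3.000e-03  1.485e+00] F [0.7 2.4 5.4] op 0.0002 g 3.0
[ 0.5672 -0.1478  0.0447] [ 40.3 165.3] mag [-0.0007 -0.0299] edge [ 0.0558 -0.2567]
[ 0.6371  0.1319 -0.0841] [ 40.  167.8] mag [0.0854 0.2452] edge [0.0978 0.0286]
hit False
78.4 [0.6328 0.0721 0.0248] [ 3.14  -0.     1.487] F [-0.1 -0.2 -0.5] op 0.07 g 0.0
78.7 [0.6326 0.0721 0.0246] [ 3.14  -0.     1.487] F [ 0.6 -0.4  1. ] op 0.0421 g 30.2
79.9 [0.6312 0.0721 0.1229] [-3.14   0.     1.487] F [ 0.1 -0.1 -0.3] op 0.0419 g 30.4
81.7 [ 0.5717 -0.2069  0.124 ] [-3.142 -0.     1.631] F [-0.  -0.8  0.4] op 0.042 g 30.4
hit True
83.2 [ 0.5714 -0.208   0.0354] [-3.141  0.     1.629] F [-0.7 -1.1  3.9] op 0.0412 g 32.6
83.6 [ 0.5701 -0.207   0.0341] [-3.139e+00 -2.000e-03  1.629e+00] F [-0.4 -0.1 -0. ] op 0.0654 g 0.0
[ 0.5679 -0.1486  0.0497] [ 40.5 167.2] mag [-0.0001 -0.0307] edge [ 0.0566 -0.2573]
```

View pics/l4.png

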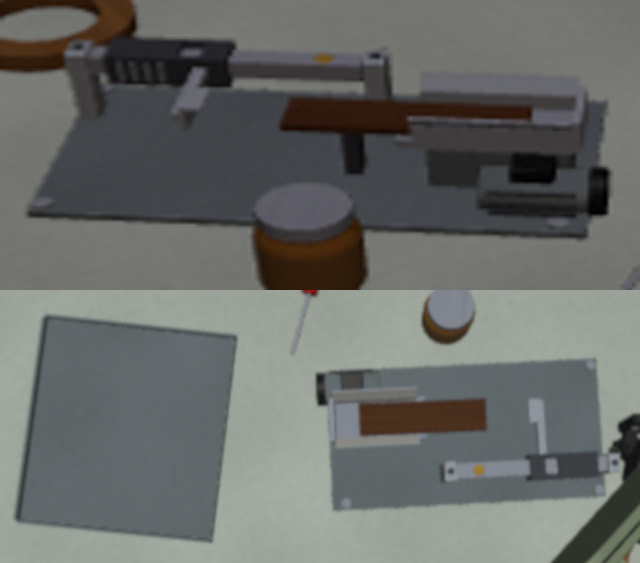

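All three strips are stacked flat and the shelf is empty. Shutting the magazine.

Run:
```python
from h import *
o=ori(MY,1)
r.command_gripper(.07); r.move_to(mag(-.075,-.2295,.16),o)
print(r.movel(mag(-.075,-.2295,.062),o,v=.08,contact_N=6))
r.command_gripper(.02,90); s=st()
if s["opening"]>.03:
    print(r.movel(mag(-.075,-.1345-.040,.062),o,v=.05)); st()
    print(r.movel(mag(-.075,-.1345+.0005,.062),o,v=.03)); r.pause(.3); st()
    r.command_gripper(.07); st(); r.movel(mag(-.075,-.134,.2),o,v=.2)
    S=look(.078)
    d=r.get_image("top"); a=r.get_image("scene")["frame"][210:310,205:365]; b=d["frame"][185:285,260:420]
    print(proj(d,[mag(-.075,-.1005,.092-DZ)]))
    f=lambda i:cv2.resize(i,None,fx=4,fy=2.9,interpolation=2); cv2.imwrite("pics/shut.png",np.vstack([f(a),f(b)]))
```

```text
False
87.6 [ 0.5052 -0.3519  0.0267] [3.141e+00 1.000e-03 1.629e+00] F [0.6 0.9 1.8] op 0.0321 g 90.5
False
88.9 [ 0.502  -0.2957  0.0267] [3.141 0.    1.63 ] F [-0. -0.  6.] op 0.0327 g 90.7
False
90.7 [ 0.4996 -0.2557  0.0267] [3.141e+00 1.000e-03 1.630e+00] F [-0.3 -2.   5.8] op 0.0323 g 91.0
91.1 [ 0.4987 -0.2555  0.0255] [-3.141e+00 -1.000e-03  1.629e+00] F [-1.   0.1 -0.2] op 0.0701 g 0.0
[ 0.5657 -0.1189  0.0516] [ 40.5 165.9] mag [-0.0006 -0.001 ] edge [ 0.0515 -0.2281]
[[365.5609308  254.92389315]]
```

View pics/shut.png

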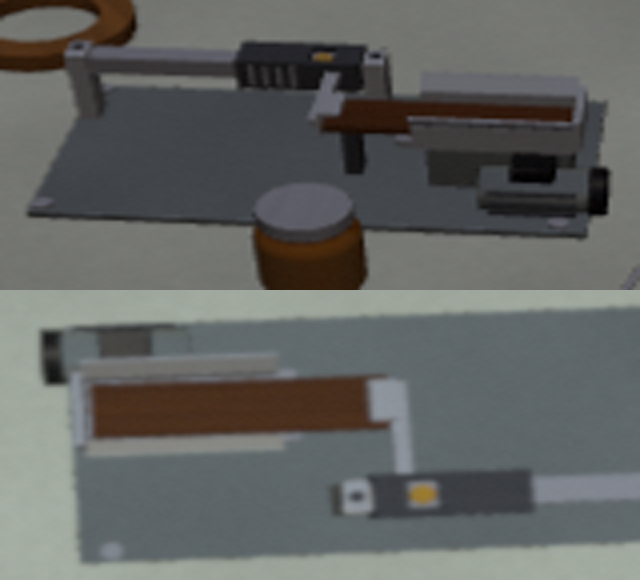

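The ball shows in the roof slot at lower crop (423,495), and the strips sit between the face and the rear fence. I'll compare the block position with the original shut picture before handing in.

Run:
```python
from h import *
d=r.get_image("top"); a=cv2.imread("pics/top0.png")
def q(f):
    c=f[240:270,335:410].astype(float); y=((c[...,2]-c[...,0])>40); g=c.sum(2)[12:18].mean(0)
    k=45+np.argmax(np.diff(g)[45:65]); return np.array(np.nonzero(y)).mean(1).round(2), g[k-3:k+4].round(0)
print(q(a),q(d["frame"])); sh=cv2.phaseCorrelate(np.float32(a[245:265,370:400].sum(2)),np.float32(d["frame"][245:265,370:400].sum(2))); print(sh)
if abs(sh[0][0])<.7: r.pause(.5); print(r.close_job()); st()
```

```text
(array([14.87, 30.3 ]), array([174., 173., 177., 212., 291., 358., 372.])) (array([14.91, 30.22]), array([190., 188., 194., 235., 323., 391., 407.]))
((0.055989074874252864, 0.19322422062276168), 0.9390111136436462)
the job is handed in; nothing more can be done
None
the job is handed in; nothing more can be done
```

I've handed in the job: all three strips are stacked flat in the chute, and the stop block is shut, with its position in the top view matching the starting shut picture and the ball showing in its slot. The judge's result was not shown.

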